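Offer up a press-guard hinge leaf to its jamb on the roller line

ROBOT

A 6-joint arm with a two-finger parallel gripper is mounted at the origin on the work surface. World frame = base frame: x ahead of the robot, y to its left, z up, the work surface at z = 0. Lengths are in m, angles in rad, forces in N, time in s.
With the tool pointing down it reaches from about 0.35 to 0.975 m from the base axis. Payload 4.9 kg.
Tool frame: the origin (TCP) lies midway between the tips of the shut fingers; the grasp point (between the pads) lies 19 mm behind it; z points along the fingers, y is the line along which they close (so a half turn about z gives the same grasp; the last joint's range is limited). The gripper opens to 85 mm and grips with 20 to 120 N. Pads are 22 mm wide; open, the fingers measure 114 mm over their backs; the gripper's body (76 mm by 85 mm) begins 54 mm behind the grasp point. The pads swing forward as they close: fully open they stand 13 mm farther back than shut.
Start: joints at [-1.359, 0.053, 1.613, -0, 1.476, -0.119], TCP at [0.203, -0.591, 0.231] pointing down, gripper open.
Joint ranges: [-3.01, 3.01], [-1.01, 2.22], [0.06, 2.58], [-1.02, 4.17], [0.09, 2.62], [-3.14, 3.14]. Speed limits (rad/s): [2.57, 2.57, 3.14, 3.14, 3.14, 3.14].

INTERFACE

Orientations are given as a rotation vector (axis times angle).
In Python, from station import telemetry, optics, ctrl gives the robot as it stands.
- The arm moves only by the shell command python3 -m pendant 'ROWS' [FORCE]. ROWS is JSON, one flat list of numbers, 7 for each row, row after row: the turn, a rotation vector about the tool's x, y, z as a fraction of full scale, then the shift along the tool's x, y, z as a fraction of full scale, then the opening, from 0 (shut) to 1 (fully open). In form: [ax, ay, az, tx, ty, tz, fingers, ax, ay, az, tx, ty, tz, fingers, ...]. A call has 1 to 12 rows; each row is the pose to reach, as a shift and turn from the pose commanded when the call began, along the tool's axes at that moment; what a row does not reach only later rows make up. Full scale, the value 1, is 300 mm for a shift and 30 degrees for a turn. A row lasts 1/8 s, in which the tool goes at most 62.5 mm and 10.7 degrees, less where a joint would pass 70% of its speed; a pose out of reach is approached as far as the arm can. A call with a number of a shift or a turn outside -1 to 1 is refused whole. A call with a gripper value outside its range is refused whole. The fingers move at their own pace and stop on an object; FORCE is the grip in N (left out, the last holds). Time passes only in rows, so rows that repeat a pose let the fingers close. It gives the time, the measured TCP pose, the force, the opening and the grip force at its end, in the units of the state.
- telemetry.get_obs(): the state, without advancing time (a new reading comes with each control period).
- optics.get_image(name): name is "side" or "top" or "wrist"; returns a dict with "image" (420x560x3 uint8, red, green, blue), "depth" (420x560 float32, m along the optical axis (not along the pixel's ray), 0 where there is no reading), "fx", "fy", "cx", "cy" (pixels), "rvec" (rotation vector, rad) and "tvec" (3), from world to camera coordinates, as OpenCV has them. Camera axes: x right, y down, z forward; pixel columns grow to the right and rows downward; lengths in m; the calibration is good to about 2 mm. The wrist camera is an equidistant fisheye: a pixel r from the principal point sees the ray r / f radians off the axis. A picture is of the moment at which its call begins.
- ctrl.finish_job(): hands the job in; it is judged then, once.
The state is a dict: "t": time; "q": joint angles; "dq": joint speeds; "effort": joint torques, N m; "tool_pos": TCP position; "tool_rot": TCP orientation; "contact_force": force on the tool from outside, world axes, zero at the start; "wrist_torque": the same for the moment, N m; "opening": finger opening in m; "grip_force": force on a finger pad.
Only numpy, scipy, OpenCV 4.12 (cv2) and the standard library are available. Lean on these libraries where they do the work, as an engineer would, in place of code of your own. Each camera call takes 0.05 s, during which the arm holds its last target. There are 200 camera calls.

TASK

Push the plywood tote that carries the hinge jamb along the rollers, without lifting it, until it sits against the end stop of the bay. Then pick up the steel hinge leaf with the single knuckle and bring the knuckle in between the jamb's two knuckles so that all the holes line up for a 12 mm pin, with the leaf level, right side up and its plate pointing straight away from the jamb block. Finish while still holding the leaf like that in the gripper, its weight on the gripper and not on the jamb, with the tote still home in the bay; leave the other leaf, the pin in its block, the ink tin and the strip of wood where they are.

Things in the scene. Friction and masses are not known exactly. Their poses are not given: they have to be found in the camera images.
- track: Fixed roller track, 400 mm long along its y, origin under its centre, bay and end stop at its +y end, open at its -y end. Eleven free-turning steel rollers (24 mm diameter, 36 mm apart, tops 32 mm above the bench) lie between side rails 158 mm apart inside and 50 mm high (60 mm high and 186 mm over all in the bay). Axes: x across, y along towards the stop, z up.
- bay (a point): Point where the tote's origin is when the tote stands against the end stop: 115 mm in +y from the track's centre, at roller-top height (32 mm). The inner face of the end stop is 75 mm in +y from this point; the stop is 85 mm high above the bench. Axes as the track.
- tote: Loose plywood tote (0.7 to 1.0 kg with its jamb), 150 x 150 mm, floor 15 mm thick, end walls at -y and +y 60 mm high, open sides. Origin: centre of underside; axes nearly as the track. It rolls with about 1 N and stays where left. On it stands a steel jamb: block 40 mm (x) by 88 mm (y), centred 37 mm in +x, top 82 mm above the underside, with two knuckles on its -x side.
- tote_rear (a point): Centre of the width of the outer face of the tote's -y end wall, 45 mm above the tote's underside (the wall is 150 mm wide and ends 60 mm above the underside): a place to push, towards the tote's +y. Axes as the tote.
- jamb_gap (a point): Middle of the gap between the jamb's two knuckles, on the hinge axis (along y), where the leaf's knuckle centre must go; 75 mm above the tote's underside, 10 mm in -x of its origin. Knuckles: 36 mm diameter, 18 mm holes, 24 mm long, 40 mm gap, open above, below and to -x; the jamb block begins 27 mm in +x of this point. Axes as the tote. The leaf's plate must point to -x.
- leaf_center (a point): Grip point of the loose steel hinge leaf (0.3 to 0.5 kg) lying flat: centre of its plate, 18 mm above its underside, near its centre of mass. x points to its knuckle, y along the knuckle's axis, z up. The plate is 44 mm wide (y), 14 mm thick (11 to 25 mm above the bench), from 55 mm in -x (where a 10 mm foot goes down to the bench) to 17 mm in +x; then a 32 mm wide neck.
- leaf_knuckle (a point): Centre of the leaf's single knuckle, 50 mm in +x from leaf_center and level with it: a barrel 36 mm in diameter and 32 mm long along y, with an 18 mm hole. Axes as leaf_center.
- leaf: The same leaf as a whole; origin 18 mm below leaf_center, on its underside. Axes as leaf_center.
- spare_center (a point): Centre of the plate of another leaf, not wanted, lying flat: the same plate as the wanted leaf but with two short knuckles with a gap between them. Axes as leaf_center. Leave alone.
- pin_block: Wooden block 50 x 50 x 30 mm with a 12 mm hinge pin standing in it, 71 mm high in all; origin: centre of the underside. Leave alone.
- ink_tin: Closed steel ink tin, 74 mm in diameter, 50 mm high; origin: centre of the underside. Leave alone.
- furniture: Strip of dark wood lying flat, 40 x 160 x 18 mm (its y is its length); origin: centre of the underside. Leave alone.
Things that resemble listed ones, but are neither listed nor needed, are in the scene too. Leave any orange look-alike of the leaf alone. Several things have the shape of the tote; the one meant has the colours described above.

How it is judged:
On the way:
1. the tote stands in the bay against the end stop, the leaf not yet brought to the jamb (y of tote in the frame of bay above -0.008 m and x of tote in the frame of bay between -0.012 and 0.012 m and angle between tote's own z axis and vertical below 0.08 rad and distance between leaf_knuckle and jamb_gap above 0.03 m), for 0.2 s.
At the end, for the whole second after the job is handed in: Tote level and within 8 mm of the end stop; leaf in the gripper, knuckle centre within 4 mm across and in height and 6 mm along the jamb's hinge axis, axes parallel within 0.10 rad, leaf level within 0.12 rad, plate away from the jamb block, pressing on tote and jamb with under 2 N (y of tote in the frame of bay above -0.008 m and x of tote in the frame of bay between -0.012 and 0.012 m and angle between tote's own z axis and vertical below 0.08 rad and x of leaf_knuckle in the frame of jamb_gap between -0.004 and 0.004 m and z of leaf_knuckle in the frame of jamb_gap between -0.004 and 0.004 m and y of leaf_knuckle in the frame of jamb_gap between -0.006 and 0.006 m and angle between the y axis of leaf_knuckle and the y axis of jamb_gap, either way round below 0.1 rad and angle between leaf_knuckle's own z axis and vertical below 0.12 rad and x of leaf_center in the frame of jamb_gap below -0.035 m and contact force between leaf and tote below 2 N and contact force between leaf and the fingers above 1 N); the arm keeps its last pose, push and grip.
It fails at once if the tote is lifted off the rollers (z of tote in the frame of bay above 0.015 m).
It fails at once if spare disturbed (moved more than 20 mm) (distance of spare_center from where it was at the start of the episode above 0.02 m).
It fails at once if pin_block disturbed (moved more than 20 mm) (distance of pin_block from where it was at the start of the episode above 0.02 m).
It fails at once if ink_tin disturbed (moved more than 20 mm) (distance of ink_tin from where it was at the start of the episode above 0.02 m).
It fails at once if furniture disturbed (moved more than 20 mm) (distance of furniture from where it was at the start of the episode above 0.02 m).
It also fails if it takes over 69 s, if anything falls off the work surface, if the arm or the gripper's body presses on something with over 40 N, if the wrist force passes 120 N, or if a joint passes its speed limit or range.

## Working session

There is one attempt and no reset: what is moved stays moved. The work goes in short steps, Python scripts to look and compute and a shell command to move; the robot and the scene stay as the last step left them, time stands still between calls to the robot, and variables do not carry over. Pictures are saved under pics/ and viewed, at most 10 in all, crops included, and the job is handed in when it is done.

```bash
ls; mkdir -p pics; cat > h.py <<'E'
import numpy as np, cv2
from scipy.spatial.transform import Rotation as R
from station import telemetry, optics, ctrl
def grab(n):
    d=optics.get_image(n); np.savez(f'/tmp/{n}.npz',**d); return d
def load(n): return dict(np.load(f'/tmp/{n}.npz'))
def save(d,name,box=None,s=1):
    im=d['image'][:,:,::-1]
    if box: im=im[box[1]:box[3],box[0]:box[2]]
    cv2.imwrite(f'pics/{name}.png',cv2.resize(im,None,fx=s,fy=s,interpolation=cv2.INTER_CUBIC))
def pose(d): return cv2.Rodrigues(np.array(d['rvec'],float))[0],np.array(d['tvec'],float).ravel()
def ray(d,u,v,fish=False):
    x=(u-d['cx'])/d['fx'];y=(v-d['cy'])/d['fy']
    if fish:
        r=np.hypot(x,y);k=np.sin(r)/r if r>0 else 1
        c=np.array([x*k,y*k,np.cos(r)])
    else: c=np.array([x,y,1.])
    Rm,t=pose(d); return -Rm.T@t, Rm.T@c
def atz(d,u,v,z,fish=False):
    o,r=ray(d,u,v,fish); return o+r*(z-o[2])/r[2]
def dep(d,u,v,fish=False):  # depth along axis
    o,r=ray(d,u,v,fish); Rm,t=pose(d); zc=(Rm@r)[2]; D=d['depth'][int(round(v)),int(round(u))]
    return o+r*D/zc
def tool():
    s=telemetry.get_obs(); return np.array(s['tool_pos']),R.from_rotvec(s['tool_rot'])
def shift(target,yaw_y=None):
    p,r=tool(); print('tool',p.round(4),r.as_matrix().round(3).tolist())
    print('shift/0.3:',(r.inv().apply(np.array(target)-p)/0.3).round(4))
E
python3 - <<'E'
from h import *
for n in ['top','side','wrist']:
    d=grab(n); save(d,n+'0',s=1.4 if n!='wrist' else 1); print(n,d['fx'],d['cx'],d['cy'],(-pose(d)[0].T@pose(d)[1]).round(3), d['depth'].min(),d['depth'].max())
print(telemetry.get_obs())
E
```

```text
pics
top 423.1086558971778 280.64651382046304 207.89757414309972 [ 0.396 -0.076  1.133] 0.0 2.0310318
side 541.2713815931776 287.7164310846127 214.89451288987115 [ 0.74  -0.961  0.869] 0.0 3.7280746
wrist 325.19226210127806 283.4182685198192 210.41702837762648 [ 0.268 -0.569  0.373] 0.0 1.358477
{'t': 0.15, 'q': array([-1.35905044e+00,  5.32534731e-02,  1.61400287e+00, -1.22216652e-05,
        1.47599531e+00, -1.19012648e-01]), 'dq': array([-0.00011894, -0.00058256, -0.00391255,  0.00038564, -0.00159065,
        0.00015274]), 'effort': array([ 3.91958993e-04, -3.94244313e+01, -3.70722127e+01, -1.79199851e-04,
        4.62703189e-03, -2.42640446e-06]), 'tool_pos': array([ 0.20286003, -0.59063783,  0.23030101]), 'tool_rot': array([-3.09709438e+00, -5.16918276e-01,  1.39801373e-04]), 'contact_force': array([-0.04861613, -0.48484266, -0.63900805]), 'wrist_torque': array([ 0.04821312, -0.04113539, -0.00502438]), 'grip_force': 0.0, 'opening': 0.08537024452273852}
```

View pics/top0.png

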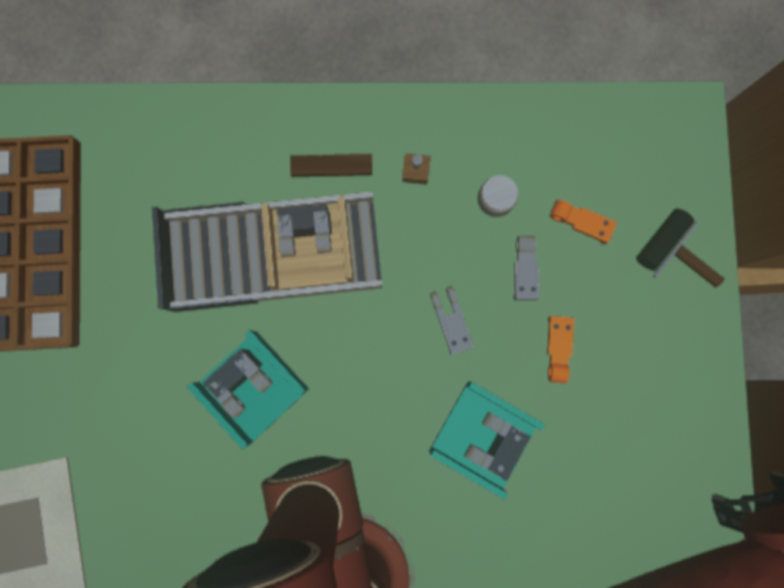

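View pics/side0.png

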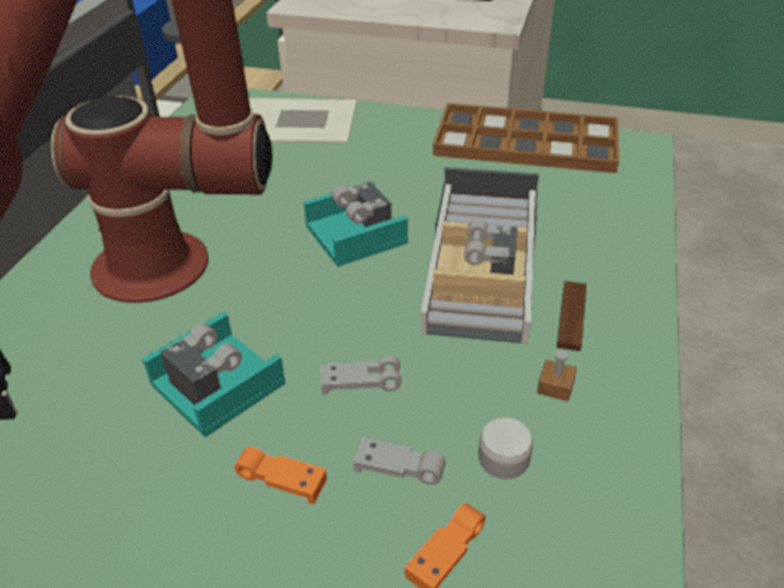

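The top view has world +x pointing up and +y pointing left. The plywood tote is mid-track around (308,243), with the stop at the left end (160,258). The wanted leaf is at (527,270) with its knuckle at (527,243), and the spare leaf is at (453,325). The side view shows the leaf at (395,457) with its knuckle at (430,467), and the jamb knuckles near (477,240).

I'll enlarge both views for measuring.

```bash
python3 - <<'E'
from h import *
t=load('top'); s=load('side')
a=t['image'][125:235,100:300]; b=t['image'][150:235,350:425]; 
c=s['image'][120:245,295:390]; e=s['image'][300:355,240:330]
def rs(i,k): return cv2.resize(i[:,:,::-1],None,fx=k,fy=k,interpolation=cv2.INTER_CUBIC)
C=np.zeros((600,800,3),np.uint8)
for im,x,y,k in [(a,0,0,2.5),(b,510,0,3.5),(c,0,285,2.5),(e,250,305,5)]:
    r=rs(im,k); r=r[:600-y,:800-x]; C[y:y+r.shape[0],x:x+r.shape[1]]=r
cv2.imwrite('pics/combo.png',C)
E
```

```text
(no output)
```

View pics/combo.png

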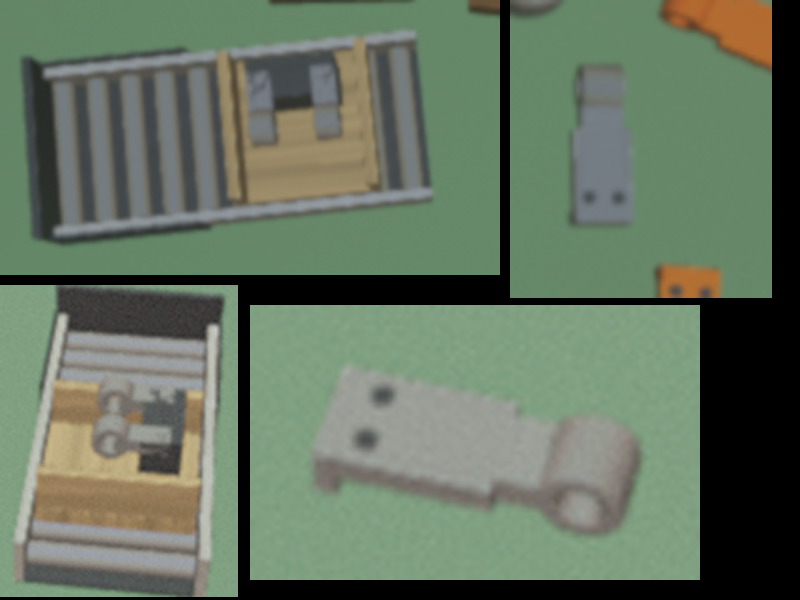

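The enlarged crops show the leaf plate corners, top (572,223), (632,222), (632,130), (573,130) and side (343,368), (315,460), (492,490), (518,400). The tote's rear wall edge runs (364,40)–(380,187) in top and (38,470)–(197,484) in side. I'll triangulate these.

```bash
python3 - <<'E'
from h import *
t=load('top'); s=load('side')
A=lambda x,y:(100+x/2.5,125+y/2.5)
B=lambda x,y:(350+(x-510)/3.5,150+y/3.5)
C=lambda x,y:(295+x/2.5,120+(y-285)/2.5)
E_=lambda x,y:(240+(x-250)/5,300+(y-305)/5)
def tri(p,q):
    o1,r1=ray(t,*p);o2,r2=ray(s,*q); r1/=np.linalg.norm(r1);r2/=np.linalg.norm(r2)
    a=np.linalg.lstsq(np.c_[r1,-r2],o2-o1,rcond=None)[0]; x=o1+r1*a[0];y=o2+r2*a[1]
    return (x+y)/2,np.linalg.norm(x-y)
for n,p,q in [('-+',B(572,223),E_(343,368)),('--',B(632,222),E_(315,460)),('+-',B(632,130),E_(492,490)),('++',B(573,130),E_(518,400)),
 ('w+',A(364,40),C(197,484)),('w-',A(380,187),C(38,470))]:
    x,e=tri(p,q); print(n,x.round(4),round(e,4))
for n,p,z in [('-+',B(572,223),.025),('--',B(632,222),.025),('+-',B(632,130),.025),('++',B(573,130),.025),('kn',B(579,65),.032),('kn',B(624,65),.032),
 ('w+',A(364,40),.092),('w-',A(380,187),.092),('w+in',A(230,53),.092),('w-in',A(240,203),.092),('rail',A(45,70),.06),('rail',A(415,34),.05),('rail',A(57,236),.06),('rail',A(432,199),.05)]:
    print(n,atz(t,*p,z).round(4), dep(t,*p).round(4))
E
```

```text
-+ [ 0.508  -0.3117  0.0208] 0.0003
-- [ 0.5094 -0.357   0.02  ] 0.0013
+- [ 0.5794 -0.3579  0.0251] 0.0023
++ [ 0.5792 -0.3134  0.0245] 0.0012
w+ [0.687  0.0065 0.0929] 0.0015
w- [ 0.5402 -0.0091  0.0927] 0.0071
-+ [ 0.5077 -0.3107  0.025 ] [ 0.5102 -0.3159  0.0007]
-- [ 0.5083 -0.356   0.025 ] [ 0.5106 -0.3617  0.0023]
+- [ 0.5784 -0.3583  0.025 ] [ 5.825e-01 -3.647e-01 -3.000e-04]
++ [ 0.5785 -0.3135  0.025 ] [ 0.5792 -0.3143  0.0212]
kn [ 0.6272 -0.318   0.032 ] [ 0.6279 -0.3187  0.0286]
kn [ 0.6271 -0.3521  0.032 ] [ 0.633  -0.3592  0.0037]
w+ [0.6865 0.0064 0.092 ] [0.6983 0.0097 0.0497]
w- [ 0.5369 -0.0102  0.092 ] [ 0.5434 -0.0071  0.0436]
w+in [0.6736 0.1411 0.092 ] [0.6854 0.1504 0.0477]
w-in [0.5215 0.1283 0.092 ] [0.5278 0.1386 0.0398]
rail [0.6648 0.3387 0.06  ] [0.6685 0.3444 0.0453]
rail [ 0.7045 -0.0438  0.05  ] [ 0.7182 -0.0424  0.0021]
rail [0.4924 0.3197 0.06  ] [0.4924 0.3198 0.0599]
rail [ 0.5299 -0.0612  0.05  ] [ 0.5357 -0.0605  0.0029]
```

```bash
python3 -m pendant '[0,0,0.44,0.945,-0.627,0,0, 0,0,0.44,0.945,-0.627,0,0, 0,0,0.44,0.945,-0.627,0,0, 0,0,0.44,0.945,-0.627,0,0, 0,0,0.44,0.945,-0.627,0,0, 0,0,0.44,0.945,-0.627,0,0, 0,0,0.44,0.945,-0.627,0,0, 0,0,0.44,0.945,-0.627,0,0]' 60; python3 -c "
from h import *
shift([0.6165,-0.055,0.23])"
```

```text
t: 1.15
tool_pos: [0.4096, -0.3216, 0.2311]
tool_rot: [3.138, 0.157, -0.001]
contact_force: [-0.9, 0.4, 0.1]
opening: 0.0001
grip_force: 0.0
tool [ 0.4096 -0.3216  0.2311] [[0.995, 0.1, -0.001], [0.1, -0.995, -0.0], [-0.001, 0.0, -1.0]]
shift/0.3: [ 0.7751 -0.8152  0.003 ]
```

Next I go over the rear end of the track, then down to z = 0.068 (down 0.163 → 0.543).

```bash
python3 -m pendant '[0,0,0,0.775,-0.815,0,0, 0,0,0,0.775,-0.815,0,0, 0,0,0,0.775,-0.815,0,0, 0,0,0,0.775,-0.815,0,0, 0,0,0,0.775,-0.815,0,0, 0,0,0,0.775,-0.815,0,0, 0,0,0,0.775,-0.815,0.2,0, 0,0,0,0.775,-0.815,0.4,0, 0,0,0,0.775,-0.815,0.543,0, 0,0,0,0.775,-0.815,0.543,0, 0,0,0,0.775,-0.815,0.543,0]'; python3 -c "
from h import *
shift([0.615,-0.02,0.068]); d=grab('wrist'); save(d,'w1')"
```

```text
t: 2.52
tool_pos: [0.6181, -0.0559, 0.0705]
tool_rot: [3.137, 0.155, 0.004]
contact_force: [-0.0, -0.3, 0.3]
opening: -0.0001
grip_force: 0.0
tool [ 0.6181 -0.0559  0.0705] [[0.995, 0.099, 0.003], [0.099, -0.995, -0.001], [0.003, 0.001, -1.0]]
shift/0.3: [ 0.0016 -0.1202  0.0082]
```

View pics/w1.png

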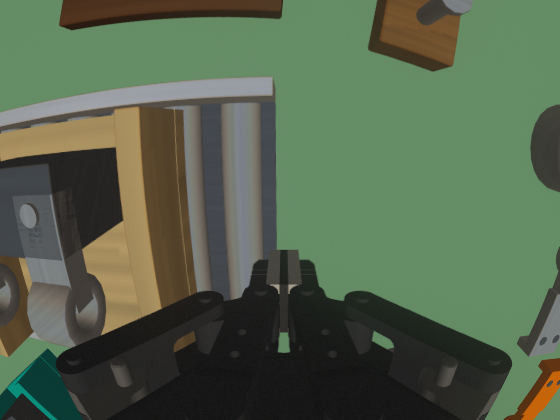

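The tote's rear wall is at columns 120–185, just left of the shut fingers at (285,290), and the path is clear. I'll push along tool -y.

```bash
python3 -m pendant '[0,0,0,0,-0.09,0,0, 0,0,0,0,-0.13,0,0, 0,0,0,0,-0.18,0,0, 0,0,0,0,-0.24,0,0, 0,0,0,0,-0.30,0,0, 0,0,0,0,-0.36,0,0, 0,0,0,0,-0.42,0,0, 0,0,0,0,-0.48,0,0, 0,0,0,0,-0.54,0,0, 0,0,0,0,-0.60,0,0, 0,0,0,0,-0.65,0,0, 0,0,0,0,-0.68,0,0]'; python3 -m pendant '[0,0,0,0,-0.02,0,0, 0,0,0,0,-0.04,0,0, 0,0,0,0,-0.055,0,0, 0,0,0,0,-0.07,0,0]'; python3 - <<'E'
from h import *
d=grab('side'); save(d,'s2',(260,100,410,270),3.5)
E
```

```text
t: 4.08
tool_pos: [0.5958, 0.1496, 0.068]
tool_rot: [-3.137, -0.159, 0.002]
contact_force: [0.3, -0.9, 0.8]
opening: 0.0
grip_force: 0.7
t: 4.58
tool_pos: [0.5939, 0.1693, 0.0681]
tool_rot: [3.137, 0.157, -0.001]
contact_force: [-1.1, -1.2, -0.9]
opening: -0.0001
grip_force: 0.6
```

View pics/s2.png

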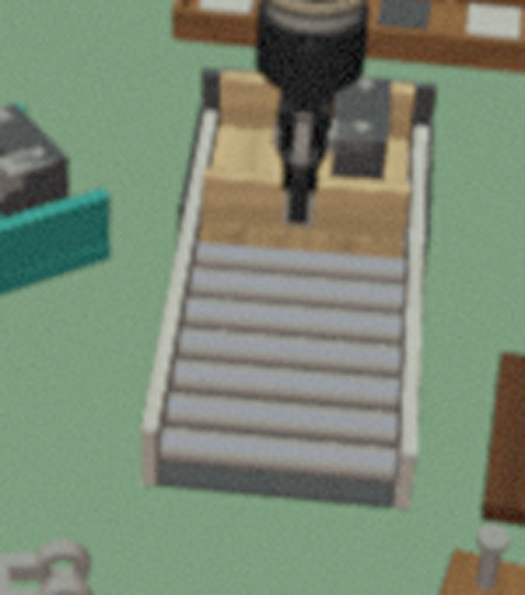

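The tote is nearly at the stop: its far wall, around (330,85), closes on the dark stop. I'll creep on until the force rises.

```bash
python3 -m pendant '[0,0,0,0,-0.01,0,0, 0,0,0,0,-0.02,0,0, 0,0,0,0,-0.02,0,0]'; python3 -m pendant '[0,0,0,0,-0.01,0,0, 0,0,0,0,-0.015,0,0, 0,0,0,0,-0.015,0,0]'
```

```text
t: 5.0
tool_pos: [0.5939, 0.1741, 0.0684]
tool_rot: [3.135, 0.158, 0.0]
contact_force: [0.6, -5.1, -0.2]
opening: 0.0002
grip_force: 2.6
t: 5.38
tool_pos: [0.5938, 0.1743, 0.0685]
tool_rot: [3.127, 0.157, -0.001]
contact_force: [0.3, -19.6, 2.5]
opening: 0.0001
grip_force: 9.5
```

```bash
python3 -m pendant '[0,0,0,0,0.04,0,0, 0,0,0,0,0.12,0,0, 0,0,0,0,0.12,-0.2,0, 0,0,0,0,0.12,-0.4,0, 0,0,0,0,0.12,-0.6,0, 0,0,0,-0.12,-0.1,-0.6,0, 0,0,0,-0.25,-0.25,-0.6,0, 0,0,0,-0.25,-0.25,-0.6,0, 0,0,0,-0.25,-0.25,-0.6,0, 0,0,0,-0.25,-0.25,-0.6,0]'; python3 - <<'E'
from h import *
d=grab('wrist'); np.savez('/tmp/wA.npz',**d); save(d,'w3',(130,60,470,300),2.3); print(d['tvec'],d['rvec']); s=grab('side');t=grab('top')
print(telemetry.get_obs()['tool_pos'])
E
```

```text
t: 6.62
tool_pos: [0.5119, 0.2461, 0.2483]
tool_rot: [3.138, 0.156, 0.0]
contact_force: [0.6, 0.1, -0.8]
opening: -0.0002
grip_force: 0.0
[0.19392654 0.47451642 0.53870529] [-2.17064087  1.96467102  0.27071891]
[0.51187516 0.24599217 0.24819068]
```

View pics/w3.png

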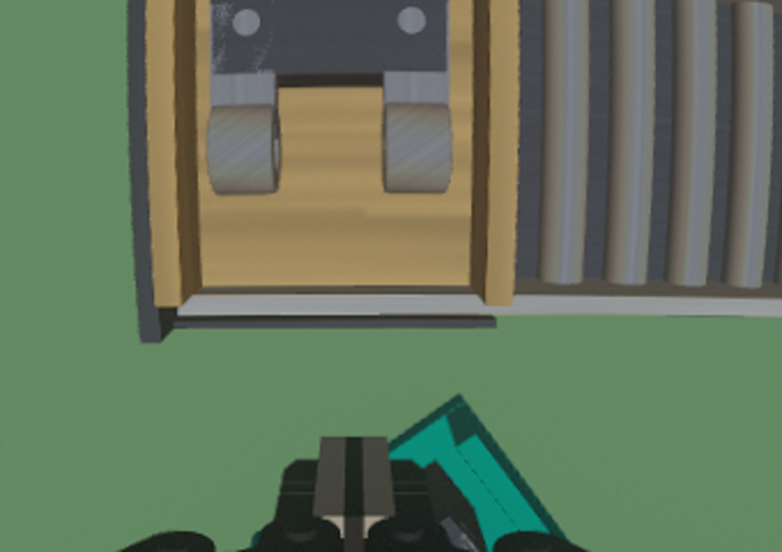

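The tote touches the stop at the left, with no gap at column ~150. The jamb knuckles span (208–279, 104–193) and (384–451, 104–193). I'll fit cylinders to their depth points.

```bash
cat >> h.py <<'E'
def cloud(d,u0,u1,v0,v1,fish=False):
    P=[]
    for v in range(int(v0),int(v1)):
        for u in range(int(u0),int(u1)):
            if d['depth'][v,u]>0: P.append(dep(d,u,v,fish))
    return np.array(P)
def circ(P,ax,zmin,r=0.018):
    from scipy.optimize import least_squares
    a=ax/np.linalg.norm(ax); n=np.array([a[1],-a[0],0])  # n: tote +x
    Q=P[P[:,2]>zmin]; x=Q@n; z=Q[:,2]; y=Q@a
    f=least_squares(lambda p:np.hypot(x-p[0],z-p[1])-r,[np.median(x),z.max()-r],loss='soft_l1',f_scale=.001)
    return f.x, np.percentile(y,[1,99]), len(Q), np.sqrt(np.mean(f.fun**2)), n, a
E
python3 - <<'E'
from h import *
d=dict(np.load('/tmp/wA.npz'))
W=lambda x,y:(130+x/2.3,60+y/2.3)
p=[atz(d,*W(*q),.092,True) for q in [(515,50),(512,295)]]; print('wall outer',np.round(p,4), np.arctan2((p[0]-p[1])[1],(p[0]-p[1])[0]))
p=[atz(d,*W(*q),.092,True) for q in [(148,50),(156,300)]]; print('front outer',np.round(p,4), np.arctan2((p[0]-p[1])[1],(p[0]-p[1])[0]))
yaw=.1
a=np.array([-np.sin(yaw),np.cos(yaw),0])
for box in [(213,276,112,188),(387,447,112,188)]:
    u0,v0=W(box[0],box[2]);u1,v1=W(box[1],box[3])
    P=cloud(d,u0-3,u1+3,v0,v1,True); c,ye,n,rm,nn,aa=circ(P,a,.108); print(c.round(4),ye.round(4),n,rm.round(5),P[:,2].max().round(4), (c[0]*nn+ye.mean()*aa).round(4))
s=load('side')
for q in [(115,390),(108,437)]: pass
# inner-face edges on top line z=.125
L=[atz(d,*W(*q),.12,True) for q in [(279,120),(384,120),(208,150),(451,150)]]; print(np.round(L,4),'along',np.round([l@a for l in L],4))
E
```

```text
wall outer [[0.6249 0.1922 0.092 ]
 [0.525  0.1809 0.092 ]] 0.11240143686631493
front outer [[0.6115 0.3386 0.092 ]
 [0.5083 0.3283 0.092 ]] 0.09999142542563681
[0.6008 0.1067] [0.2222 0.246 ] 972 0.00126 0.1275 [0.5744 0.2929 0.    ]
[0.601  0.1067] [0.1587 0.1821] 955 0.00105 0.1263 [0.5809 0.2296 0.    ]
[[0.5855 0.2798 0.12  ]
 [0.589  0.2423 0.12  ]
 [0.5727 0.3047 0.12  ]
 [0.5809 0.2172 0.12  ]] along [0.2199 0.1823 0.246  0.1581]
```

```bash
python3 -m pendant '[0,0,0,-0.142,0.967,0,0, 0,0,0,-0.142,0.967,0,0, 0,0,0,-0.142,0.967,0,0, 0,0,0,-0.142,0.967,0,0, 0,0,0,-0.142,0.967,0,0, 0,0,0,-0.142,0.967,0,0]'; python3 -m pendant '[0,0,0.12,-0.142,0.967,0,0, 0,0,0.24,-0.142,0.967,0,0, 0,0,0.24,-0.142,0.967,0,0, 0,0,0.24,-0.142,0.967,0,0, 0,0,0.24,-0.142,0.967,0,0, 0,0,0.24,-0.142,0.967,0,1, 0,0,0.24,-0.142,0.967,0,1, 0,0,0.24,-0.142,0.967,0,1]'; python3 - <<'E'
from h import *
d=grab('wrist'); np.savez('/tmp/wB.npz',**d); save(d,'w4',(130,60,470,300),2.3)
print(telemetry.get_obs()['tool_pos'],telemetry.get_obs()['t'])
E
```

```text
t: 7.52
tool_pos: [0.4977, -0.0492, 0.2484]
tool_rot: [3.138, 0.148, -0.0]
contact_force: [-0.2, 0.8, -0.2]
opening: -0.0001
grip_force: 0.0
t: 8.52
tool_pos: [0.485, -0.3375, 0.2484]
tool_rot: [-3.141, 0.037, -0.0]
contact_force: [-0.6, 1.3, -0.1]
opening: 0.0543
grip_force: 0.0
[ 0.48493776 -0.3375981   0.24850125] 8.575
```

View pics/w4.png

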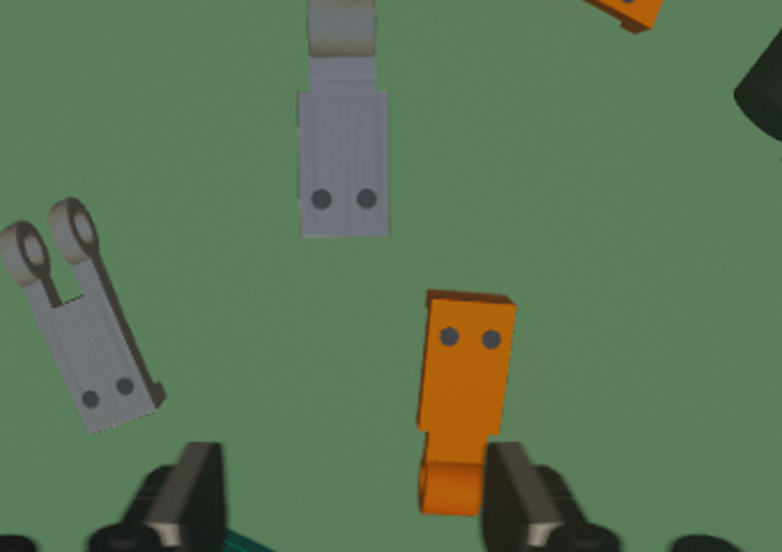

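The leaf plate corners are at (300,92), (387,92), (389,237) and (302,237), with the knuckle above at (342,28). The orange look-alike lies well below, at (465,400).

```bash
python3 - <<'E'
from h import *
d=dict(np.load('/tmp/wB.npz'))
W=lambda x,y:(130+x/2.3,60+y/2.3)
c=np.array([atz(d,*W(*q),.025,True) for q in [(300,92),(387,92),(389,237),(302,237)]]); print(c.round(4))
e=(c[0]+c[1]-c[2]-c[3])/2; yaw=np.arctan2(e[1],e[0]); print('len',np.linalg.norm(e),'yaw',yaw)
pl=np.median(cloud(d,*[W(x,0)[0] for x in (310,380)],*[W(0,y)[1] for y in (100,185)],True)[:,2]); print('plate z',pl)
n=e/np.linalg.norm(e)
lc=(c[0]+c[1])/2-.017*n; 
u0,v0=W(314,-60);u1,v1=W(371,50)
P=cloud(d,u0,u1,v0,v1,True); ax=np.array([-n[1],n[0],0]); k,ye,m,rm,nn,aa=circ(P,ax,.02); kc=k[0]*nn+ye.mean()*aa
print('knuckle',kc.round(4),k.round(4),ye.round(4),rm); print('lc',lc.round(4),(kc-.05*n).round(4))
tgt=lc.copy(); tgt[2]=.25; shift(tgt)
E
```

```text
[[ 0.5785 -0.3143  0.025 ]
 [ 0.5774 -0.3562  0.025 ]
 [ 0.5061 -0.3559  0.025 ]
 [ 0.5071 -0.3131  0.025 ]]
len 0.0713640894723099 yaw -0.0108316061052451
plate z 0.02483377975402501
knuckle [ 0.6119 -0.3347  0.    ] [0.6155 0.0173] [-0.3411 -0.315 ] 0.0007458589656817446
lc [ 0.561  -0.3351  0.025 ] [ 0.5619 -0.3342  0.    ]
tool [ 0.4849 -0.3376  0.2485] [[1.0, -0.023, 0.0], [-0.023, -1.0, 0.0], [0.0, -0.0, -1.0]]
shift/0.3: [ 0.2531 -0.0143 -0.0049]
```

```bash
python3 -m pendant '[0,0,0,0.255,-0.01,0,1, 0,0,0,0.255,-0.01,0.1,1, 0,0,0,0.255,-0.01,0.25,1, 0,0,0,0.255,-0.01,0.4,1, 0,0,0,0.255,-0.01,0.55,1, 0,0,0,0.255,-0.01,0.65,1, 0,0,0,0.255,-0.01,0.75,1, 0,0,0,0.255,-0.01,0.80,1, 0,0,0,0.255,-0.01,0.825,1, 0,0,0,0.255,-0.01,0.825,1]'; python3 -m pendant '[0,0,0,0,0,0,0, 0,0,0,0,0,0,0, 0,0,0,0,0,0,0, 0,0,0,0,0,0,0, 0,0,0,0,0,0,0, 0,0,0,0,0,0,0]' 60
```

```text
t: 9.82
tool_pos: [0.5614, -0.3379, 0.0014]
tool_rot: [3.141, -0.039, 0.001]
contact_force: [0.5, -0.4, 0.7]
opening: 0.0852
grip_force: 0.0
t: 10.58
tool_pos: [0.5619, -0.3384, 0.0023]
tool_rot: [3.14, -0.04, 0.003]
contact_force: [-0.7, 0.5, 5.9]
opening: 0.0426
grip_force: 62.7
```

```bash
python3 -m pendant '[0,0,0,0,0,-0.05,0, 0,0,0,0,0,-0.2,0, 0,0,0,0,0,-0.35,0, 0,0,0,0,0,-0.5,0, 0,0,0,0,0,-0.6,0, 0,0,0,-0.01,-0.12,-0.6,0, 0,0,0,-0.02,-0.27,-0.6,0, 0,0,0,-0.03,-0.42,-0.6,0, 0,0,0,-0.05,-0.57,-0.6,0, 0,0,0,-0.06,-0.72,-0.6,0, 0,0,0,-0.07,-0.87,-0.6,0, 0,0,0,-0.08,-0.99,-0.6,0]'; python3 -m pendant '[0,0,-0.06,-0.01,-0.12,0,0, 0,0,-0.12,-0.02,-0.27,0,0, 0,0,-0.18,-0.03,-0.42,0,0, 0,0,-0.24,-0.05,-0.57,0,0, 0,0,-0.24,-0.07,-0.72,0,0, 0,0,-0.24,-0.08,-0.85,0,0, 0,0,-0.24,-0.08,-0.95,0,0, 0,0,-0.24,-0.08,-0.99,0,0, 0,0,-0.24,-0.08,-0.99,0,0, 0,0,-0.24,-0.08,-0.99,0,0]'; python3 - <<'E'
from h import *
d=grab('wrist'); np.savez('/tmp/wC.npz',**d); save(d,'w5',(130,60,470,320),2.3)
shift([.528,.2562,.17])
E
```

```text
t: 12.08
tool_pos: [0.5434, -0.0387, 0.1803]
tool_rot: [-3.141, 0.039, 0.002]
contact_force: [1.6, -0.1, -3.8]
opening: 0.0425
grip_force: 62.1
t: 13.32
tool_pos: [0.528, 0.2561, 0.1807]
tool_rot: [3.137, 0.156, -0.001]
contact_force: [-0.7, -0.4, -4.0]
opening: 0.0428
grip_force: 62.1
tool [0.5281 0.256  0.1807] [[0.995, 0.099, -0.0], [0.099, -0.995, -0.001], [-0.0, 0.001, -1.0]]
shift/0.3: [-0.0002 -0.0006  0.0357]
```

View pics/w5.png

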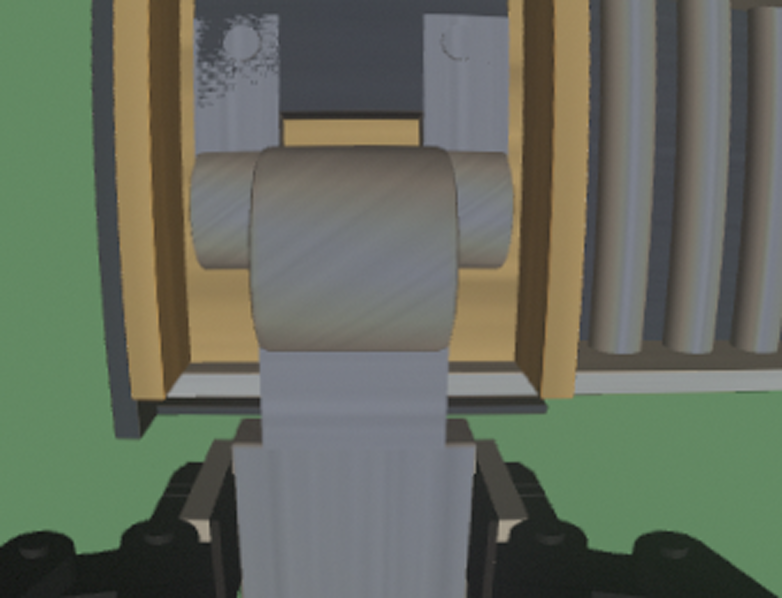

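Held leaf knuckle at (255–457, 148–350), centred between the jamb knuckles, at (192–250, 152–268) and (457–512, 152–268). I'll fit all three from this one image.

```bash
cat > fit.py <<'E'
from h import *
import sys
def fit(d,Lbox,J1,J2,zl,zj,yaw=.1):
    W=lambda x,y:(130+x/2.3,60+y/2.3)
    a=np.array([-np.sin(yaw),np.cos(yaw),0]); out=[]
    for b,z in [(Lbox,zl),(J1,zj),(J2,zj)]:
        u0,v0=W(b[0],b[2]);u1,v1=W(b[1],b[3])
        P=cloud(d,u0,u1,v0,v1,True); c,ye,n,rm,nn,aa=circ(P,a,z); out.append((c,ye)); print(c.round(4),ye.round(4),n,rm.round(5))
        # halves along y -> axis yaw/roll
        if b is Lbox:
            y=P@aa; m=np.median(y); h=[circ(P[(y>m)],a,z)[0],circ(P[(y<m)],a,z)[0]]; print(' half diff over ~16mm (dx,dz)',(h[0]-h[1]).round(4))
    return out
E
python3 - <<'E'
from fit import *
d=dict(np.load('/tmp/wC.npz'))
fit(d,(245,465,155,345),(185,247,160,262),(461,520,160,262),.19,.108)
# neck/plate top slope in tote x, and plate edges yaw
W=lambda x,y:(130+x/2.3,60+y/2.3)
P=cloud(d,*[W(x,0)[0] for x in (275,435)],*[W(0,y)[1] for y in (455,580)],True); 
n=np.array([np.cos(.1),np.sin(.1),0]);a=np.array([-np.sin(.1),np.cos(.1),0])
A=np.c_[P@n,P@a,np.ones(len(P))]; k,res,_,_=np.linalg.lstsq(A,P[:,2],rcond=None); print('plate slopes',k[:2].round(4),'mean z',P[:,2].mean().round(4),len(P))
z=P[:,2].mean()
for q in [[(238,460),(243,580)],[(474,460),(468,580)],[(261,360),(263,430)],[(448,360),(445,430)]]:
    e=[atz(d,*W(*x),z,True) for x in q]; v=e[0]-e[1]; print('edge yaw',np.arctan2(v[1],v[0]).round(3), 'along',np.round([x@a for x in e],4))
E
```

```text
[0.6008 0.1954] [0.1863 0.2171] 7357 0.00057
 half diff over ~16mm (dx,dz) [-0.  0.]
[0.6006 0.1068] [0.2308 0.246 ] 1042 0.00061
[0.6009 0.1068] [0.1589 0.1731] 982 0.00059
plate slopes [-0.0047  0.0022] mean z 0.2031 3838
edge yaw 0.074 along [0.222  0.2227]
edge yaw 0.122 along [0.1802 0.1796]
edge yaw 0.089 along [0.2172 0.2173]
edge yaw 0.098 along [0.1856 0.1856]
```

Leaf and jamb axes match across, and lie 0.7 mm apart along. The leaf needs to go down 88.6 mm, which is 0.295.

```bash
python3 -m pendant '[0,0,0,0,-0.002,0.03,0, 0,0,0,0,-0.002,0.07,0, 0,0,0,0,-0.002,0.11,0, 0,0,0,0,-0.002,0.15,0, 0,0,0,0,-0.002,0.19,0, 0,0,0,0,-0.002,0.23,0, 0,0,0,0,-0.002,0.26,0, 0,0,0,0,-0.002,0.28,0, 0,0,0,0,-0.002,0.29,0, 0,0,0,0,-0.002,0.295,0, 0,0,0,0,-0.002,0.295,0, 0,0,0,0,-0.002,0.295,0]'; python3 - <<'E'
from h import *
d=grab('wrist'); np.savez('/tmp/wD.npz',**d); save(d,'w6',(130,60,470,320),2.3)
s=telemetry.get_obs(); print(s['tool_pos'],s['contact_force'],s['wrist_torque'])
E
```

```text
t: 14.88
tool_pos: [0.5282, 0.2579, 0.0928]
tool_rot: [-3.137, -0.158, -0.001]
contact_force: [0.0, 0.2, -3.0]
opening: 0.0429
grip_force: 62.1
[0.52821836 0.25782603 0.09279095] [-0.62901434  0.06955172 -2.83239968] [ 0.04553188  0.05688746 -0.00596718]
```

View pics/w6.png

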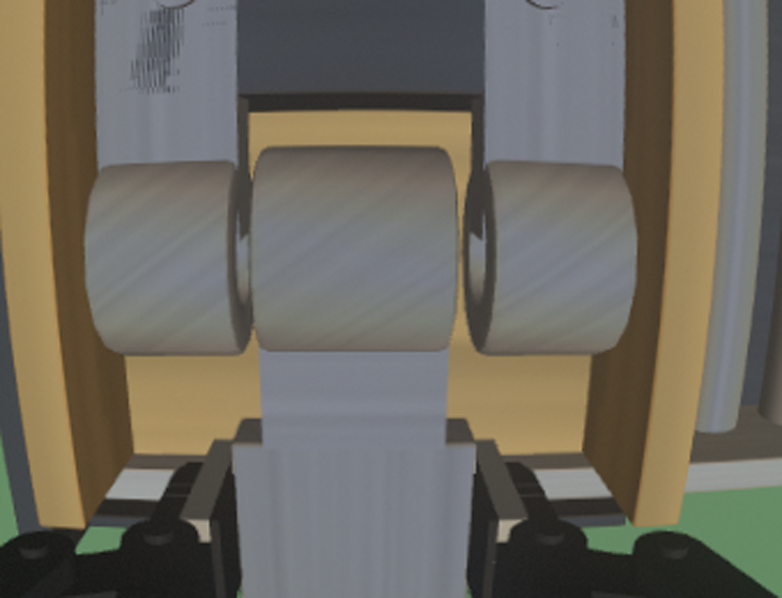

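The leaf knuckle (252–457) now sits between the jamb knuckles (85–250 and 467–636), slightly nearer the left one. I'll fit again.

```bash
python3 - <<'E'
from fit import *
d=dict(np.load('/tmp/wD.npz'))
fit(d,(262,445,155,345),(95,228,170,345),(490,627,170,345),.108,.108)
W=lambda x,y:(130+x/2.3,60+y/2.3); a=np.array([-np.sin(.1),np.cos(.1),0])
print(np.round([atz(d,*W(x,255),.124,True)@a for x in (85,252,457,636)],4))
shift(tool()[0])
E
```

```text
[0.6012 0.1076] [0.19   0.2175] 6617 0.00055
 half diff over ~16mm (dx,dz) [-0.  0.]
[0.6006 0.1068] [0.223  0.2447] 4414 0.00055
[0.6008 0.1067] [0.1599 0.1821] 4499 0.0006
[0.2455 0.2187 0.1876 0.1587]
tool [0.5282 0.2578 0.0928] [[0.995, 0.1, 0.001], [0.1, -0.995, 0.0], [0.001, -0.0, -1.0]]
shift/0.3: [0. 0. 0.]
```

```bash
python3 -m pendant '[0,0,0,-0.001,0.0035,0.0025,0, 0,0,0,-0.001,0.0035,0.0025,0, 0,0,0,-0.001,0.0035,0.0025,0, 0,0,0,-0.001,0.0035,0.0025,0]'; python3 - <<'E'
from fit import *
d=grab('wrist')
fit(d,(262,445,155,345),(95,228,170,345),(490,627,170,345),.108,.108)
W=lambda x,y:(130+x/2.3,60+y/2.3); a=np.array([-np.sin(.1),np.cos(.1),0])
print(telemetry.get_obs()['contact_force'],telemetry.get_obs()['t'])
E
```

```text
t: 15.42
tool_pos: [0.5278, 0.2567, 0.0917]
tool_rot: [-3.138, -0.158, -0.0]
contact_force: [-0.7, -0.2, -4.2]
opening: 0.0427
grip_force: 62.1
[0.6006 0.1064] [0.1889 0.2164] 6613 0.00054
 half diff over ~16mm (dx,dz) [-0.  0.]
[0.6006 0.1067] [0.2222 0.2436] 4449 0.00076
[0.6008 0.1067] [0.1596 0.1814] 4467 0.00054
[ 0.22836747 -0.37684276 -3.17612277] 15.475
```

The fit is now within 1 mm on every axis, and the weight is on the gripper (about 4 N, unchanged from free hang). I'm handing it in.

```bash
python3 -c "
from h import *
print(ctrl.finish_job())"
```

```text
the job is handed in; nothing more can be done
None
```

The job is handed in: the tote is against the end stop, and the gripper holds the leaf level with its knuckle within about 1 mm of the jamb's hinge axis; no verdict came back.

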